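# Prop the cup-warmer tray with its kick-down stop, load a cup, let it shut

### The arm

A 6-joint arm with a two-finger parallel gripper is mounted at the origin on a cart in front of the work surface, level with it; the furniture and walls round the work are solid. World frame = base frame: x ahead of the robot, y to its left, z up, the work surface at z = 0. Lengths are in mm, angles in degrees, forces in N, time in s.
With the tool pointing down it reaches from about 350 to 850 mm from the base axis. Payload 8.1 kg.
Tool frame: the origin (TCP) lies midway between the tips of the shut fingers; the grasp point (between the pads) lies 19 mm behind it; z points along the fingers, y is the line along which they close (so a half turn about z gives the same grasp; the last joint's range is limited). The gripper opens to 85 mm and grips with 20 to 120 N. Pads are 22 mm wide; open, the fingers measure 114 mm over their backs; the gripper's body (76 mm by 85 mm) begins 54 mm behind the grasp point. The pads swing forward as they close: fully open they stand 13 mm farther back than shut.
Start: joints at [71.081, 7.471, 85.268, -0, 87.261, -4.893], TCP at [145.395, 582.122, 231.292] pointing down, gripper open.
Joint ranges: [-169.43, 169.43], [-51.17, 129.36], [1.28, 143.12], [-76.62, 256.62], [0, 156.53], [-152.29, 152.29]. Speed limits (degrees/s): [136.94, 136.94, 159.86, 180, 180, 180].

### API

Orientations are given as [roll, pitch, yaw] about the fixed x, y, z axes, in that order (R = Rz(yaw) Ry(pitch) Rx(roll)).
In Python, from bench import r gives the robot as it stands. The module is installed in compiled form; this text tells all that it offers.
- The arm moves only by the tool jog_arm, never from a script. Its argument "rows" is a list of rows, each a list of 2 entries, a list of its own where there are three numbers: the shift along the tool's x, y, z in mm, then the turn, a rotation vector about the tool's x, y, z in rad. A call has 1 to 10 rows; each row is the pose to reach, as a shift and turn from the pose commanded when the call began, along the tool's axes at that moment; what a row does not reach only later rows make up. A row lasts 1/10 s, in which the tool goes at most 50 mm and 8.59 degrees, less where a joint would pass 70% of its speed; a pose out of reach is approached as far as the arm can. A call with a gripper value outside its range is refused whole. "grip" is the finger opening in mm, from 0 to 85.4, set as the call begins (left out, the last holds). The fingers move at their own pace and stop on an object; "force" is the grip in N (left out, the last holds). Time passes only in rows, so rows that repeat a pose let the fingers close. It gives the time, the measured TCP pose, the force, the opening and the grip force at its end, in the units of the state.
- r.sense(): the state, without advancing time (a new reading comes with each control period).
- r.snapshot(name): name is "scene" or "side" or "wrist"; returns (picture, depth): 420x560x3 uint8, blue, green, red; 420x560 float32, mm along the optical axis (not along the pixel's ray), 0 where there is no reading.
- r.camera_params(name): a dict with "fx", "fy", "cx", "cy" (pixels), "dist_coeffs" ([k1, k2, p1, p2, k3] as OpenCV has them; the pictures are not rectified), "pose" (4x4, takes a point from camera to world coordinates); the wrist camera has in their place "tool_from_camera" (4x4, takes a point from camera to tool coordinates, whose origin is the TCP and whose axes are the flange's). Camera axes: x right, y down, z forward; pixel columns grow to the right and rows downward; lengths in mm; the calibration is good to about 2 mm. A picture is of the moment at which its call begins: read the wrist's pose just before it. camera_params takes no time and is no camera call.
- r.hand_in(): hands the job in; it is judged then, once.
The state is a dict: "time": time; "joint_pos": joint angles; "qd": joint speeds; "joint_efforts": joint torques, N m; "tool_pos": TCP position; "tcp_rot": TCP orientation; "ft_force": force on the tool from outside, world axes, zero at the start; "wrist_torque": the same for the moment, N m; "finger_gap": finger opening in mm; "grip_force": force on a finger pad.
Only numpy, scipy, OpenCV 4.12 (cv2) and the standard library are available. Lean on these libraries where they do the work, as an engineer would, in place of code of your own. Each camera call takes 0.05 s, during which the arm holds its last target. There are 200 camera calls.

### The job

Put the white espresso cup that stands on the counter into the cup warmer. The warmer's tray shuts by itself, so pull it out by the rubber grip of its stop lever and push the lever down, gently and only until its tooth bites the strip below and the tray stays out on its own with your hand off; then stand the cup upright on the tray's free front part without dropping or banging it. Last, flick the lever up again so that the tray carries the cup home and shuts completely, with the cups on it left standing and the other things on the counter left alone.

Things in the scene. Friction and masses are not known exactly. Their poses are not given: they have to be found in the camera images.
- warmer: cup warmer, fixed on the counter: steel hood 180 deep (x), 220 wide (y), 135 mm high, open at its front, which faces its own -x. Origin: centre of its underside. A steel tongue, 44 mm wide, its top 12 mm over the counter, runs from the hood's front (x = -0.09) to x = -0.265 at y = 0 and carries the toothed strip
- strip_place (a point): usual place of the top of the toothed strip's middle fin, 38 mm over the counter. The strip (68 long, 26 mm wide, its bed 31 mm high) has three thin fins 14 mm apart along the warmer's x, leaning to the front. It is clamped by hand: it really stands up to 6 mm off along x and 3 mm off in height, unmeasured, so push the lever down by feel. Over 45 N on the tooth spoils it
- tray (a joint): slide of the tray, m: 0 = home (shut), grows to 0.107 (end stop) as it is pulled towards the warmer's -x. A spring (4 N at home, 9 N at full travel) with a damper (45 N per m/s) draws it home. Caught behind a fin, the tray stays at about 0.072, 0.086 or 0.100 (each up to 8 mm off). Fully out, the tooth is in front of the first fin or just at it
- tray_mid (a point): centre of the tray floor's upper face, 40 mm over the counter, axes as the warmer's (x to the back); straight above the warmer's origin when home. Floor 156 (x) by 190 mm (y), rim 8 mm. Two cups stand on its back part; the front part, x = -0.075 to 0.0, is free. Held out, its front 80 to 100 mm are clear of the hood, whose top is 95 mm over the floor
- stop (a joint): hinge of the stop lever on the tray's front, rad: 0 = up (slants 0.45 upward to the front), 0.45 = level, grows as pushed down, at most 0.90. A spring (1 to 2 N at the grip) lifts it when not caught. Its tooth, a 6 mm cross pin 43 mm from the hinge, meets the fins' tops at 0.4 to 0.57 and goes down between them to 0.59 to 0.76; the tray's pull then keeps it there. Lifting the grip with 5 to 8 N frees it
- stop_hinge (a point): axis of the lever's hinge, 46 mm over the counter, along the warmer's y, 94 mm in front of tray_mid (towards the warmer's -x); moves with the tray
- stop_grip (a point): centre of the lever's black rubber grip, a roller 18 mm thick, 24 mm long, free to turn on its pin, lying across (along the warmer's y), 72 mm from the hinge; lever up: 91 mm over the counter, 56 mm in front of the hinge; level: 62 mm over the counter, 70 mm in front. Can be pinched from above by its two free flat ends; a 14 mm wide arm runs from it to the hinge
- espresso_cup_1: the white espresso cup to be put in, standing on the counter left of the warmer: 56 mm high, body 58 mm wide at the rim, about 42 mm at the foot, ring handle towards its own -y. Origin: centre of its outline, on its underside; z up
- cup_axis (a point): point on that cup's underside on the axis of its round body (13 mm from the origin towards +y); the handle's end is 55 mm from this axis. Grip the body across its x direction, clear of the handle; axes as the cup's
- espresso_cup_2: white espresso cup standing on the back left of the tray, 63 mm wide, 50 mm high, handle outward; origin on its underside
- espresso_cup_3: dark espresso cup standing on the back right of the tray, 64 mm wide, 50 mm high, handle outward; origin on its underside
- shot_glass: small clear glass, 48 mm wide, 58 mm high, origin under its centre; a bystander on the counter
- milk_jug: steel milk pitcher, 88x121x95 mm, origin under its centre; a bystander on the counter
- tamper: coffee tamper with a wooden handle, 58 mm wide, 82 mm high, origin under its centre; a bystander on the counter
- order_pad: blue notebook, 120x89x14 mm, origin under its centre; a bystander on the counter

How it is judged (in metres and radians):
On the way, in this order (a step that is already met when the one before it is completed fails the run):
1. the tray is pulled out and stays out by its stop alone, with the robot touching nothing (value of joint tray above 0.06 m and value of joint stop above 0.4 rad and velocity of joint tray above -0.004 m/s and contact force between each of the fingers, the arm and anything else below 0.1 N), for 0.5 s.
2. the cup stands on the tray, let go, while the stop still holds the tray out (value of joint tray above 0.06 m and value of joint stop above 0.4 rad and z of cup_axis in the frame of tray_mid between -0.004 and 0.005 m and x of cup_axis in the frame of tray_mid between -0.075 and 0.075 m and y of cup_axis in the frame of tray_mid between -0.085 and 0.085 m and angle between espresso_cup_1's own z axis and vertical below 0.1 rad and contact force between each of the fingers, the arm and anything else below 0.1 N), for 0.3 s.
At the end, for the whole second after the job is handed in: The tray is home (within 6 mm), the stop lever is up (within 0.1 rad), the white cup and the two cups that were there stand on the tray's floor upright (within 0.1 rad) and at rest (value of joint tray below 0.006 m and value of joint stop below 0.1 rad and z of cup_axis in the frame of tray_mid between -0.004 and 0.005 m and x of cup_axis in the frame of tray_mid between -0.075 and 0.075 m and y of cup_axis in the frame of tray_mid between -0.085 and 0.085 m and angle between each of espresso_cup_1, espresso_cup_2, espresso_cup_3's own z axis and vertical below 0.1 rad and z of espresso_cup_2 in the frame of tray_mid between -0.004 and 0.005 m and x of espresso_cup_2 in the frame of tray_mid between -0.075 and 0.075 m and y of espresso_cup_2 in the frame of tray_mid between -0.085 and 0.085 m and z of espresso_cup_3 in the frame of tray_mid between -0.004 and 0.005 m and x of espresso_cup_3 in the frame of tray_mid between -0.075 and 0.075 m and y of espresso_cup_3 in the frame of tray_mid between -0.085 and 0.085 m and linear speed of espresso_cup_1 below 0.02 m/s); the robot touches nothing.
It fails at once if the stop is forced: more than 45 N on its tooth (contact force between stop_c0 and anything else above 45 N).
It fails at once if the cup is dropped or banged down: more than 40 N between it and the tray (contact force between espresso_cup_1 and tray above 40 N).
It fails at once if a cup is tipped over (angle between any of espresso_cup_1, espresso_cup_2, espresso_cup_3's own z axis and vertical above 0.5 rad).
It fails at once if a bystander on the counter is pushed by more than 2 cm (distance of any of shot_glass, milk_jug, tamper, order_pad from where it was at the start of the episode above 0.02 m).
It also fails if it takes over 72 s, if anything falls off the work surface, if the arm or the gripper's body presses on something with over 40 N, if the wrist force passes 120 N, or if a joint passes its speed limit or range.

## Working session

There is one attempt and no reset: what is moved stays moved. The work goes in short steps, Python scripts to look and compute and a tool call to move; the robot and the scene stay as the last step left them, time stands still between calls to the robot, and variables do not carry over. Pictures are saved under pics/ and viewed, at most 10 in all, crops included, and the job is handed in when it is done.

Besides the shell and the picture viewer there is one more tool, called after "Emit:" as name(argument=value, ...), one argument or row to a line, values as JSON. jog_arm: Moves the arm, as the interface text tells. Its arguments: {"type":"object","properties":{"rows":{"type":"array"},"grip":{"type":"number"},"force":{"type":"number"}},"required":["rows"]}

```bash
mkdir -p pics
cat > h.py <<'E'
from bench import r
import numpy as np, cv2
from scipy.spatial.transform import Rotation as R
def px(name,uv,depth=None,d=None,z=None,T=None):
    c=r.camera_params(name); K=np.array([[c['fx'],0,c['cx']],[0,c['fy'],c['cy']],[0,0,1]])
    T=np.array(c['pose']) if T is None else T
    n=cv2.undistortPoints(np.array([[uv]],float),K,np.array(c['dist_coeffs']))[0,0]
    ray=np.array([n[0],n[1],1])
    if z is not None:
        w=T[:3,:3]@ray; s=(z-T[2,3])/w[2]; return T[:3,3]+s*w
    if d is None:
        u,v=map(int,map(round,uv)); p=depth[v-1:v+2,u-1:u+2]; d=np.median(p[p>0]) if (p>0).any() else 0
    return (T@np.append(ray*d,1))[:3]
def wristT():
    s=r.sense(); T=np.eye(4); T[:3,:3]=R.from_euler('xyz',s['tcp_rot'],degrees=True).as_matrix(); T[:3,3]=s['tool_pos']
    return T@np.array(r.camera_params('wrist')['tool_from_camera'])
E
python3 - <<'E'
from h import *
s=r.sense(); print(s)
for n in('scene','side'):
    p,d=r.snapshot(n); np.save(n,d); cv2.imwrite(f'pics/{n}0.png',cv2.resize(p,(800,600)))
    print(n,np.array(r.camera_params(n)['pose']).round(2))
T=wristT(); print(T.round(2))
E
```

```text
{'time': 0.0, 'joint_pos': array([ 7.10797997e+01,  7.51440157e+00,  8.53291376e+01,  5.52650354e-04,
        8.72599672e+01, -4.89385500e+00]), 'qd': array([-0.00125723, -0.02654444,  0.05947126,  0.05253155, -0.01768865,
        0.11241606]), 'joint_efforts': array([ 4.94952637e-04, -5.69352686e+01, -5.00587785e+01,  1.90986480e-04,
        1.35661731e-02, -3.34254344e-05]), 'tool_pos': array([145.22925814, 581.60568234, 230.25313669]), 'tcp_rot': array([-1.79896918e+02, -9.38008778e-03,  1.65973619e+02]), 'ft_force': array([-0.08627371, -1.10872888, -0.01049772]), 'wrist_torque': array([ 0.00332522, -0.0186215 , -0.05704238]), 'grip_force': 0.0, 'finger_gap': 85.36853873579467}
scene [[ 5.4000e-01 -4.1000e-01  7.4000e-01 -4.0385e+02]
 [-8.4000e-01 -2.8000e-01  4.6000e-01 -8.0640e+02]
 [ 1.0000e-02 -8.7000e-01 -5.0000e-01  7.3609e+02]
 [ 0.0000e+00  0.0000e+00  0.0000e+00  1.0000e+00]]
side [[ 9.80000e-01 -1.40000e-01  1.30000e-01  3.60170e+02]
 [-1.90000e-01 -6.40000e-01  7.40000e-01 -1.05069e+03]
 [-2.00000e-02 -7.50000e-01 -6.60000e-01  8.27590e+02]
 [ 0.00000e+00  0.00000e+00  0.00000e+00  1.00000e+00]]
[[ 2.4000e-01  9.3000e-01  2.7000e-01  7.6220e+01]
 [ 9.7000e-01 -2.3000e-01 -7.0000e-02  6.0048e+02]
 [-0.0000e+00  2.8000e-01 -9.6000e-01  3.7351e+02]
 [ 0.0000e+00  0.0000e+00  0.0000e+00  1.0000e+00]]
```

View pics/scene0.png

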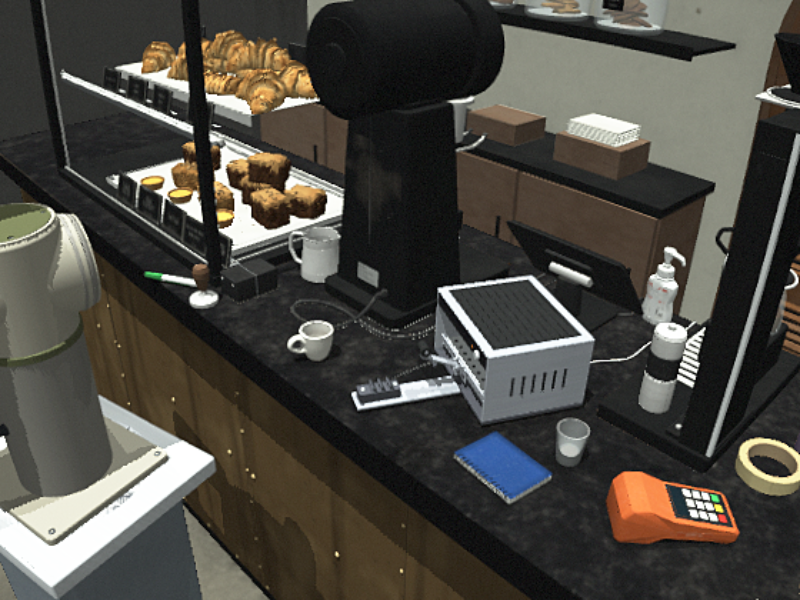

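View pics/side0.png

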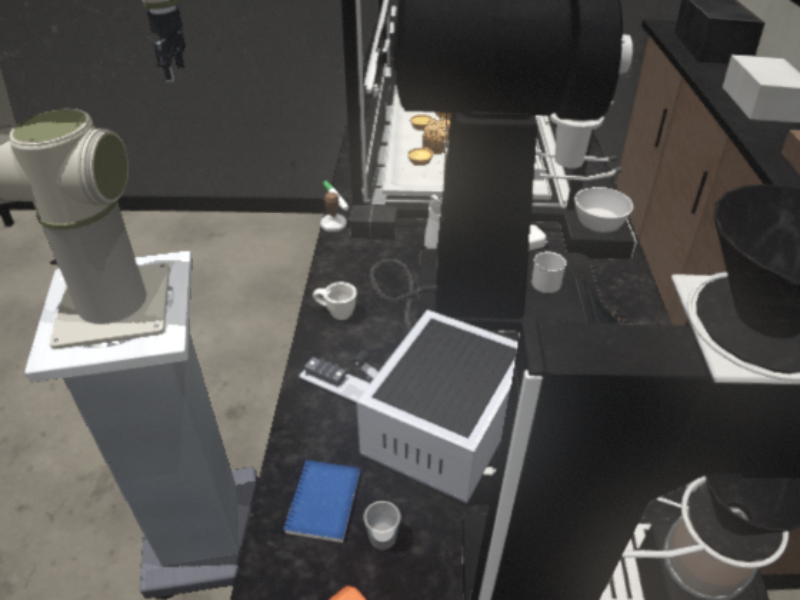

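The scene view shows the cup at (315,342), the hood's top corners near (437,288), (530,277), (592,345) and (481,366), the tongue's tip at (355,405) and the lever's grip near (430,355). The side view shows the hood's top corners at (432,313), (517,345), (468,443) and (360,400).

Run:
```python
from h import *
D={n:np.load(n+'.npy') for n in('scene','side')}
def f(n,u,v,z): 
    uv=(u*.7,v*.7); print(n,u,v,px(n,uv,z=z).round(0),px(n,uv,depth=D[n]).round(0))
for u,v in((437,288),(530,277),(592,345),(481,366)): f('scene',u,v,135)
for u,v in((432,313),(517,345),(468,443),(360,400)): f('side',u,v,135)
f('scene',357,408,12);f('scene',352,395,12);f('side',301,375,12);f('side',312,356,12)
f('scene',430,355,91);f('scene',424,350,91);f('side',362,369,91)
# cup rim and handle
f('scene',318,328,56);f('scene',293,345,30);f('side',341,290,56);f('side',318,296,30)
f('scene',572,425,58);f('side',382,512,58);f('side',325,500,14);
T=wristT();c=r.camera_params('wrist');print(c)
```

```text
scene 437 288 [ 570. -293.  135.] [ 696. -227.   57.]
scene 530 277 [ 698. -410.  135.] [ 692. -412.  138.]
scene 592 345 [ 546. -578.  135.] [ 562. -574.  125.]
scene 481 366 [ 402. -460.  135.] [ 519. -409.   47.]
side 432 313 [ 577. -304.  135.] [ 577. -302.  133.]
side 517 345 [ 685. -402.  135.] [ 515. -742.  498.]
side 468 443 [ 559. -563.  135.] [ 559. -563.  135.]
side 360 400 [ 433. -460.  135.] [ 433. -461.  136.]
scene 357 408 [ 352. -277.   12.] [ 359. -272.    6.]
scene 352 395 [ 376. -251.   12.] [ 376. -251.   12.]
side 301 375 [ 356. -279.   12.] [ 356. -279.   12.]
side 312 356 [ 380. -237.   12.] [ 380. -224.   -1.]
scene 430 355 [ 444. -354.   91.] [ 465. -343.   75.]
scene 424 350 [ 451. -339.   91.] [ 443. -343.   97.]
side 362 369 [ 451. -361.   91.] [ 453. -345.   75.]
scene 318 328 [ 454. -124.   56.] [ 469. -112.   43.]
scene 293 345 [417. -96.  30.] [450. -67.   1.]
side 341 290 [ 451. -120.   56.] [ 453. -100.   39.]
side 318 296 [409. -97.  30.] [409. -98.  30.]
scene 572 425 [ 443. -596.   58.] [ 454. -593.   49.]
side 382 512 [ 437. -595.   58.] [ 439. -582.   37.]
side 325 500 [ 364. -533.   14.] [ 364. -531.   11.]
{'fx': 292.90497036746285, 'fy': 292.90497036746285, 'cx': 278.4372102951934, 'cy': 212.36907479269956, 'dist_coeffs': array([-0.05943622,  0.        ,  0.        ,  0.        ,  0.        ]), 'tool_from_camera': array([[ 5.40335211e-04, -9.59934818e-01, -2.80222864e-01,
         7.15560570e+01],
       [ 9.99999614e-01,  7.12977920e-04, -5.14152647e-04,
         1.31285512e+00],
       [ 6.93345743e-04, -2.80222478e-01,  9.59934832e-01,
        -1.43164436e+02],
       [ 0.00000000e+00,  0.00000000e+00,  0.00000000e+00,
         1.00000000e+00]])}
```

```bash
cat >> h.py <<'E'
def go(*tg):
    s=r.sense(); A=R.from_euler('xyz',s['tcp_rot'],degrees=True)
    for p,yaw in tg:
        B=R.from_euler('xyz',[180,0,yaw],degrees=True)
        print(A.inv().apply(np.array(p)-s['tool_pos']).round(0),(A.inv()*B).as_rotvec().round(2))
E
python3 - <<'E'
from h import *
D={n:np.load(n+'.npy') for n in('scene','side')}
for n,u,v in(('scene',320,50),('scene',400,60),('scene',460,60),('scene',400,200),('side',415,60),('side',480,60),('side',450,200)): print(n,u,v,px(n,(u*.7,v*.7),depth=D[n]).round(0))
go(([420,120,300],150),([440,-250,300],138))
E
```

```text
scene 320 50 [576. -51. 505.]
scene 400 60 [ 600. -191.  501.]
scene 460 60 [ 735. -228.  484.]
scene 400 200 [ 627. -181.  251.]
side 415 60 [ 572. -183.  503.]
side 480 60 [ 659. -207.  505.]
side 450 200 [ 632. -190.  270.]
[-378. -381.  -69.] [-0.    0.    0.28]
[-488. -736.  -68.] [-0.    0.    0.49]
```

Emit:
jog_arm(
  rows=[
    [[-378,-381,-70],[0,0,0.28]],
    [[-378,-381,-70],[0,0,0.28]],
    [[-378,-381,-70],[0,0,0.28]],
    [[-378,-381,-70],[0,0,0.28]],
    [[-378,-381,-70],[0,0,0.28]],
    [[-378,-381,-70],[0,0,0.28]],
    [[-378,-381,-70],[0,0,0.28]],
    [[-378,-381,-70],[0,0,0.28]],
    [[-378,-381,-70],[0,0,0.28]],
    [[-378,-381,-70],[0,0,0.28]],
  ],
)

```text
time: 1.1
tool_pos: [399.3, 154.1, 296.1]
tcp_rot: [180.0, 0.0, 149.9]
ft_force: [1.0, 0.4, -0.3]
finger_gap: 85.4
grip_force: 0.0
```

```bash
python3 -c "
from h import *
go(([440,-250,300],138))"
```

```text
[-238. -329.   -4.] [0.   0.   0.21]
```

Emit:
jog_arm(
  rows=[
    [[-238,-329,0],[0,0,0.21]],
    [[-238,-329,0],[0,0,0.21]],
    [[-238,-329,0],[0,0,0.21]],
    [[-238,-329,0],[0,0,0.21]],
    [[-238,-329,0],[0,0,0.21]],
    [[-238,-329,0],[0,0,0.21]],
    [[-238,-329,0],[0,0,0.21]],
    [[-238,-329,0],[0,0,0.21]],
    [[-238,-329,0],[0,0,0.21]],
    [[-238,-329,0],[0,0,0.21]],
  ],
)

```text
time: 2.1
tool_pos: [439.4, -249.1, 295.0]
tcp_rot: [-180.0, -0.1, 137.7]
ft_force: [-0.7, 0.7, 0.2]
finger_gap: 85.8
grip_force: 0.0
```

Emit:
jog_arm(
  rows=[
    [[0,0,0],[0,0,0]],
    [[0,0,0],[0,0,0]],
    [[0,0,0],[0,0,0]],
  ],
)

```text
time: 2.4
tool_pos: [440.3, -246.7, 296.3]
tcp_rot: [180.0, 0.0, 138.0]
ft_force: [0.0, 0.7, 0.3]
finger_gap: 85.5
grip_force: 0.0
```

Run:
```python
from h import *
s=r.sense(); print(s['tool_pos'],s['tcp_rot'],s['time'],s['ft_force'])
T=wristT(); np.save('T1',T); p,d=r.snapshot('wrist'); np.save('w1',d); cv2.imwrite('pics/w1.png',cv2.resize(p,(800,600),interpolation=cv2.INTER_CUBIC))
```

```text
[ 440.29796765 -246.67894357  296.28209032] [1.79986707e+02 3.16478984e-02 1.38009470e+02] 2.4 [0.00937022 0.69871345 0.33378749]
```

View pics/w1.png

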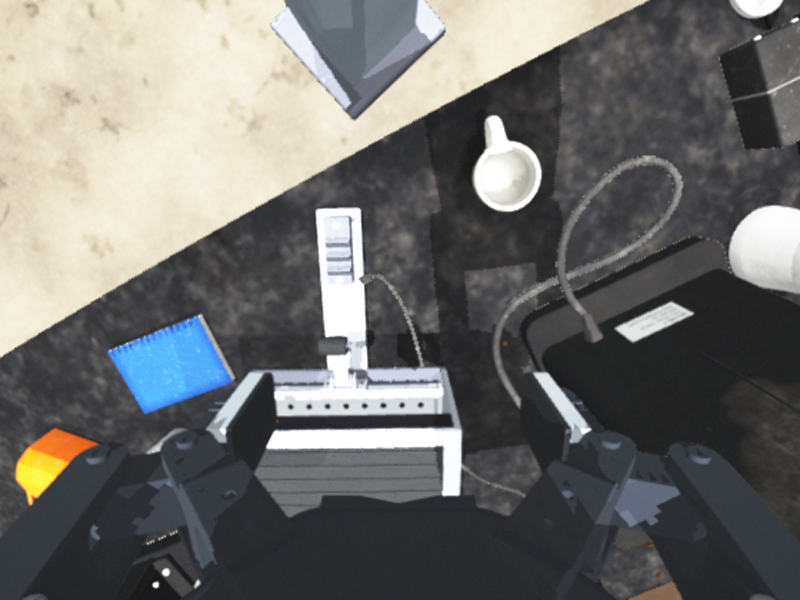

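The wrist view shows the black grip near (333,345), the strip at (339,248), the tongue's tip edge at y≈210 and the cup's rim at (507,175) with the handle up at (494,125). I'll enlarge the grip.

Run:
```python
from h import *
p=cv2.imread('pics/w1.png'); cv2.imwrite('pics/w1c.png',cv2.resize(p[200:400,260:460],(800,600)[:1]*1+(600,) if 0 else (600,600),interpolation=cv2.INTER_CUBIC))
d=np.load('w1.npy');T=np.load('T1.npy')
def f(u,v,z=None): print(u,v,px('wrist',(u*.7,v*.7),depth=d,T=T,z=z).round(1))
for u,v in((333,345),(325,345),(342,345),(356,345),(350,360)): f(u,v)
f(320,345,91);f(346,345,91)
f(317,210,12);f(361,210,12);f(370,375,12);f(327,300,12);f(365,300,12)
f(507,175,56);f(474,175,56);f(541,176,56);f(507,140,56);f(507,210,56);f(494,118,30)
```

```text
333 345 [ 451.5 -331.7   99.6]
325 345 [ 446.8 -336.8   99.7]
342 345 [ 456.8 -325.8   99.6]
356 345 [ 484.6 -346.8   13.7]
350 360 [ 493.4 -364.5   12.5]
320 345 [ 445.4 -343.8   91. ]
346 345 [ 460.9 -326.4   91. ]
317 210 [ 353.4 -276.4   12. ]
361 210 [ 383.1 -243.7   12. ]
370 375 [ 521.7 -360.7   12. ]
327 300 [ 427.1 -334.9   12. ]
365 300 [ 454.2 -304.8   12. ]
507 175 [ 447.3 -122.    56. ]
474 175 [ 427.9 -143.9   56. ]
541 176 [468.1 -99.6  56. ]
507 140 [ 424.2 -103.7   56. ]
507 210 [ 471.3 -140.9   56. ]
494 118 [403.8 -94.3  30. ]
```

View pics/w1c.png

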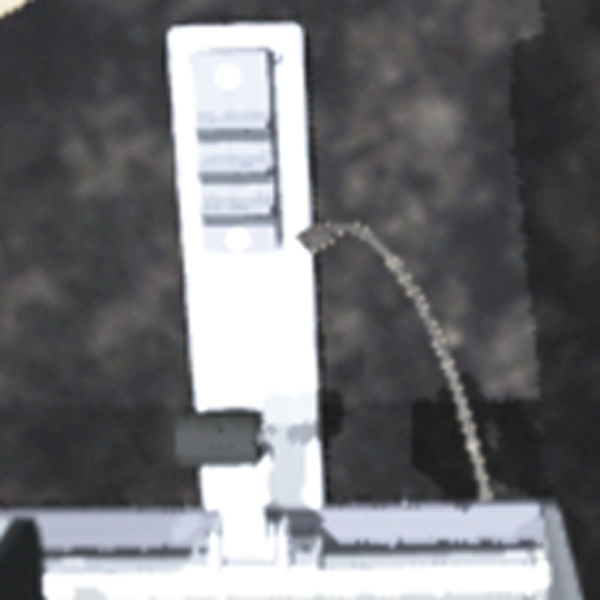

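Run:
```python
from h import *
d=np.load('w1.npy');T=np.load('T1.npy')
print(px('wrist',(333*.7,346*.7),T=T,z=91))
go(([454,-335.5,140],138.6),([454,-335.5,82],138.6))
```

```text
[ 453.84910787 -335.74652934   91.        ]
[-69. -57. 156.] [ 0.    0.   -0.01]
[-69. -57. 214.] [ 0.    0.   -0.01]
```

Emit:
jog_arm(
  rows=[
    [[-69,-57,156],[0,0,-0.01]],
    [[-69,-57,156],[0,0,-0.01]],
    [[-69,-57,156],[0,0,-0.01]],
    [[-69,-57,156],[0,0,-0.01]],
    [[-69,-57,156],[0,0,-0.01]],
    [[-69,-57,156],[0,0,-0.01]],
    [[-69,-57,156],[0,0,-0.01]],
    [[-69,-57,156],[0,0,-0.01]],
  ],
  grip=55,
)

```text
time: 3.25
tool_pos: [454.3, -336.7, 142.6]
tcp_rot: [180.0, 0.2, 138.5]
ft_force: [0.1, -0.3, -0.7]
finger_gap: 55.2
grip_force: 0.0
```

Run:
```python
from h import *
go(([454,-335.5,82],138.6))
T=wristT(); p,d=r.snapshot('wrist'); np.save('w2',d);np.save('T2',T); cv2.imwrite('pics/w2.png',p)
```

```text
[ 1.  1. 61.] [ 0.  0. -0.]
```

View pics/w2.png

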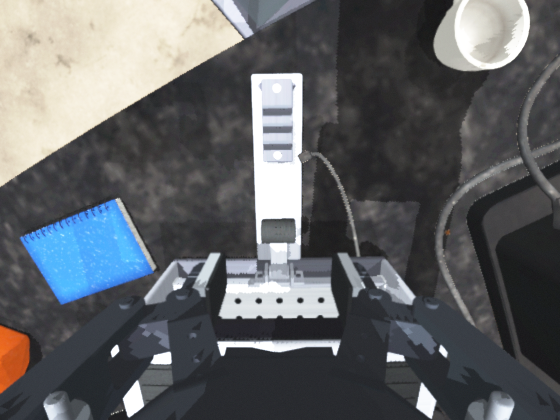

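The roller is at (278,230), centred between the fingers, which are at 215 and 345.

Run:
```python
from h import *
d=np.load('w2.npy');T=np.load('T2.npy')
c=px('wrist',(278.5,231),T=T,z=91); print(c,px('wrist',(278,228),depth=d,T=T))
a=px('wrist',(276.5,76),T=T,z=12);print('tip',a,np.degrees(np.arctan2(*(c-a)[[1,0]])))
go(([c[0],c[1],82],138.6))
```

```text
[ 453.99439122 -335.09946444   91.        ] [ 449.985981   -332.00892618   98.88526589]
tip [ 367.77218302 -261.33157176   12.        ] -40.5488273180946
[ 1.  1. 60.] [ 0.  0. -0.]
```

Emit:
jog_arm(
  rows=[
    [[1,1,20],[0,0,0]],
    [[1,1,40],[0,0,0]],
    [[1,1,60],[0,0,0]],
    [[1,1,60],[0,0,0]],
    [[1,1,60],[0,0,0]],
  ],
)

```text
time: 3.8
tool_pos: [453.2, -335.1, 80.9]
tcp_rot: [180.0, 0.0, 138.5]
ft_force: [-1.3, 0.2, 1.2]
finger_gap: 54.6
grip_force: 0.0
```

Emit:
jog_arm(
  rows=[
    [[0,0,0],[0,0,0]],
    [[0,0,0],[0,0,0]],
    [[0,0,0],[0,0,0]],
    [[0,0,0],[0,0,0]],
    [[0,0,0],[0,0,0]],
    [[0,0,0],[0,0,0]],
  ],
  grip=15,
  force=60,
)

```text
time: 4.4
tool_pos: [452.4, -335.2, 80.1]
tcp_rot: [-180.0, -0.0, 138.5]
ft_force: [-5.2, -0.2, 4.4]
finger_gap: 22.6
grip_force: 60.1
```

Emit:
jog_arm(
  rows=[
    [[10,0,0],[0,0,0]],
    [[20,0,0],[0,0,0]],
    [[30,0,0],[0,0,0]],
    [[40,0,0],[0,0,0]],
    [[50,0,0],[0,0,0]],
    [[60,0,0],[0,0,0]],
    [[70,0,0],[0,0,0]],
    [[80,0,0],[0,0,0]],
    [[90,0,0],[0,0,0]],
    [[98,0,0],[0,0,0]],
  ],
)

```text
time: 5.4
tool_pos: [380.3, -272.5, 80.5]
tcp_rot: [-179.9, 0.3, 138.4]
ft_force: [4.5, -14.0, -7.6]
finger_gap: 22.6
grip_force: 60.2
```

Emit:
jog_arm(
  rows=[
    [[2,0,0],[0,0,0]],
    [[4,0,0],[0,0,0]],
    [[6,0,0],[0,0,0]],
    [[6,0,0],[0,0,0]],
  ],
)

```text
time: 5.8
tool_pos: [375.5, -268.3, 80.4]
tcp_rot: [-179.9, 0.3, 138.4]
ft_force: [0.5, -11.6, -5.8]
finger_gap: 22.4
grip_force: 60.6
```

Emit:
jog_arm(
  rows=[
    [[1.5,-1,0],[0,0,0]],
    [[3,-1.5,0],[0,0,0]],
    [[4,-1.5,0],[0,0,0]],
    [[4,-1.5,0],[0,0,0]],
  ],
)

```text
time: 6.2
tool_pos: [372.3, -266.1, 80.4]
tcp_rot: [-180.0, 0.3, 138.5]
ft_force: [4.7, -7.8, -5.0]
finger_gap: 22.6
grip_force: 60.5
```

Emit:
jog_arm(
  rows=[
    [[2.5,0,3],[0,0,0]],
    [[4.5,0,6],[0,0,0]],
    [[6.5,0,9],[0,0,0]],
    [[8,0,12],[0,0,0]],
    [[9.5,0,15],[0,0,0]],
    [[11,0,18.5],[0,0,0]],
    [[12,0,22],[0,0,0]],
    [[12.5,0,23],[0,0,0]],
    [[12.5,0,23],[0,0,0]],
  ],
)

```text
time: 7.1
tool_pos: [363.5, -258.4, 58.1]
tcp_rot: [-180.0, 0.4, 138.5]
ft_force: [4.5, -7.8, -1.5]
finger_gap: 22.5
grip_force: 61.0
```

Emit:
jog_arm(
  rows=[
    [[0.5,0,1],[0,0,0]],
    [[1,0,2],[0,0,0]],
    [[1.3,0,3],[0,0,0]],
    [[1.6,0,4],[0,0,0]],
    [[1.8,0,5],[0,0,0]],
    [[1.8,0,5],[0,0,0]],
  ],
)

```text
time: 7.7
tool_pos: [362.4, -257.5, 53.4]
tcp_rot: [-180.0, 0.4, 138.5]
ft_force: [3.8, -9.5, -1.4]
finger_gap: 22.5
grip_force: 61.1
```

Emit:
jog_arm(
  rows=[
    [[0.3,0,1],[0,0,0]],
    [[0.6,0,2],[0,0,0]],
    [[0.8,0,3],[0,0,0]],
    [[0.8,0,3],[0,0,0]],
  ],
)

```text
time: 8.1
tool_pos: [361.9, -257.1, 50.5]
tcp_rot: [-180.0, 0.4, 138.5]
ft_force: [4.3, -9.1, -1.0]
finger_gap: 22.8
grip_force: 61.2
```

Emit:
jog_arm(
  rows=[
    [[0.2,0,1],[0,0,0]],
    [[0.4,0,2],[0,0,0]],
    [[0.4,0,2],[0,0,0]],
  ],
)

```text
time: 8.4
tool_pos: [361.7, -256.9, 48.6]
tcp_rot: [-180.0, 0.4, 138.5]
ft_force: [4.6, -9.0, -1.0]
finger_gap: 22.3
grip_force: 61.2
```

Emit:
jog_arm(
  rows=[
    [[0.2,0,1],[0,0,0]],
    [[0.3,0,2],[0,0,0]],
    [[0.3,0,2],[0,0,0]],
  ],
)

```text
time: 8.7
tool_pos: [361.5, -256.7, 46.6]
tcp_rot: [-180.0, 0.4, 138.5]
ft_force: [4.6, -8.7, -0.6]
finger_gap: 22.6
grip_force: 61.2
```

Emit:
jog_arm(
  rows=[
    [[0.2,0,1],[0,0,0]],
    [[0.3,0,2],[0,0,0]],
    [[0.3,0,2],[0,0,0]],
  ],
)

```text
time: 9.0
tool_pos: [361.3, -256.5, 44.6]
tcp_rot: [-180.0, 0.4, 138.5]
ft_force: [4.1, -8.8, 0.1]
finger_gap: 22.0
grip_force: 61.3
```

Emit:
jog_arm(
  rows=[
    [[0.1,0,1],[0,0,0]],
    [[0.2,0,2],[0,0,0]],
    [[0.2,0,2],[0,0,0]],
  ],
)

```text
time: 9.3
tool_pos: [361.2, -256.5, 42.7]
tcp_rot: [-180.0, 0.4, 138.5]
ft_force: [4.3, -8.7, 0.0]
finger_gap: 22.5
grip_force: 61.3
```

Emit:
jog_arm(
  rows=[
    [[0.1,0,1],[0,0,0]],
    [[0.2,0,2],[0,0,0]],
    [[0.2,0,2],[0,0,0]],
  ],
)

```text
time: 9.6
tool_pos: [361.2, -256.4, 40.8]
tcp_rot: [-180.0, 0.5, 138.5]
ft_force: [4.7, -10.6, 0.3]
finger_gap: 22.4
grip_force: 61.3
```

Emit:
jog_arm(
  rows=[
    [[0,0,1],[0,0,0]],
    [[0,0,1.5],[0,0,0]],
    [[0,0,1.5],[0,0,0]],
  ],
)

```text
time: 9.9
tool_pos: [361.2, -256.4, 39.3]
tcp_rot: [-180.0, 0.5, 138.5]
ft_force: [4.5, -9.5, 0.4]
finger_gap: 22.1
grip_force: 61.4
```

Emit:
jog_arm(
  rows=[
    [[-1,0,0],[0,0,0]],
    [[-2,0,0],[0,0,0]],
    [[-3,0,0],[0,0,0]],
    [[-3,0,0],[0,0,0]],
  ],
)

```text
time: 10.3
tool_pos: [362.3, -257.4, 38.6]
tcp_rot: [-180.0, 0.3, 138.5]
ft_force: [1.0, -5.8, 1.5]
finger_gap: 22.3
grip_force: 61.5
```

Emit:
jog_arm(
  rows=[
    [[-1,0,0],[0,0,0]],
    [[-2,0,0],[0,0,0]],
    [[-2,0,0],[0,0,0]],
  ],
)

```text
time: 10.6
tool_pos: [362.6, -257.5, 37.7]
tcp_rot: [-180.0, 0.0, 138.5]
ft_force: [-2.0, -5.4, 1.8]
finger_gap: 22.2
grip_force: 61.6
```

Emit:
jog_arm(
  rows=[
    [[-1,0,1],[0,0,0]],
    [[-2,0,2],[0,0,0]],
    [[-2,0,2],[0,0,0]],
  ],
)

```text
time: 10.9
tool_pos: [362.8, -257.7, 35.8]
tcp_rot: [-180.0, -0.2, 138.5]
ft_force: [-11.5, 3.6, 17.0]
finger_gap: 22.7
grip_force: 63.4
```

Emit:
jog_arm(
  rows=[
    [[1,0,-0.5],[0,0,0]],
    [[1.3,0,-1],[0,0,0]],
    [[1.3,0,-1],[0,0,0]],
  ],
)

```text
time: 11.2
tool_pos: [362.8, -257.7, 36.4]
tcp_rot: [-180.0, 0.0, 138.5]
ft_force: [-2.7, -3.8, 1.7]
finger_gap: 22.7
grip_force: 61.5
```

Emit:
jog_arm(
  rows=[
    [[0,0,0],[0,0,0]],
    [[0,0,0],[0,0,0]],
    [[0,0,0],[0,0,0]],
    [[0,0,0],[0,0,0]],
  ],
  grip=55,
)

```text
time: 11.6
tool_pos: [362.9, -257.1, 36.3]
tcp_rot: [180.0, -0.0, 138.5]
ft_force: [-0.3, -1.1, 0.3]
finger_gap: 54.9
grip_force: 0.0
```

Emit:
jog_arm(
  rows=[
    [[0,0,-30],[0,0,0]],
    [[0,0,-60],[0,0,0]],
    [[0,0,-100],[0,0,0]],
    [[0,0,-140],[0,0,0]],
    [[0,0,-140],[0,0,0]],
    [[0,0,-140],[0,0,0]],
  ],
)

```text
time: 12.2
tool_pos: [363.7, -257.9, 177.5]
tcp_rot: [180.0, 0.2, 138.5]
ft_force: [-0.5, -0.8, -0.8]
finger_gap: 54.8
grip_force: 0.0
```

Run:
```python
from h import *
s=r.sense(); print(s['tool_pos'],s['ft_force'],s['joint_pos'])
T=wristT(); p,d=r.snapshot('wrist'); np.save('w3',d);np.save('T3',T); cv2.imwrite('pics/w3.png',cv2.resize(p,(800,600),interpolation=cv2.INTER_CUBIC))
```

```text
[ 363.68837467 -257.93328013  177.54418898] [-0.47100694 -0.75029619 -0.84236715] [-4.19462177e+01 -1.55914299e+01  1.12876295e+02  9.10939154e-03
  8.25587450e+01 -9.04278906e+01]
```

View pics/w3.png

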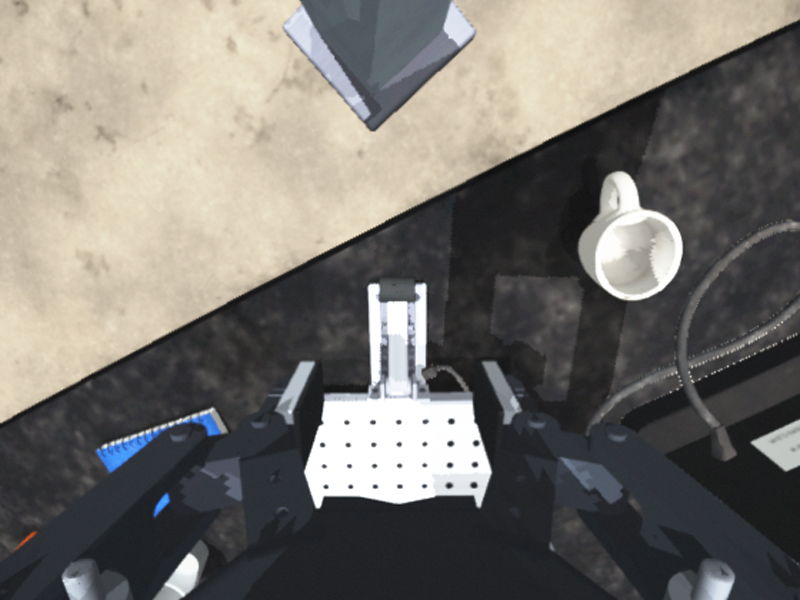

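The tray stays out with the lever down at (398,290), and the front of the tray is empty. The cup's rim spans (579–683, 206–300) and the handle's end is at (618,173).

Run:
```python
from h import *
T=np.load('T3.npy')
f=lambda u,v,z:px('wrist',(u*.7,v*.7),T=T,z=z)
P=[f(579,250,56),f(683,250,56),f(633,300,56),f(630,206,56),f(617,173,30)]
for p in P: print(p.round(1))
c=(P[0]+P[1])/2;h=P[4]-c;print(c,np.degrees(np.arctan2(h[1],h[0])),np.hypot(*h[:2]))
go(([448,-121,177],147.5),([448,-121,20],147.5))
```

```text
[ 418.8 -150.    56. ]
[464.8 -97.   56. ]
[ 471.2 -141.2   56. ]
[ 417.4 -109.    56. ]
[403.6 -93.9  30. ]
[ 441.8019013 -123.517442    56.       ] 142.18774974203478 48.38342463682425
[ 27. 158.  -1.] [ 0.   -0.   -0.16]
[ 27. 158. 156.] [ 0.   -0.   -0.16]
```

Emit:
jog_arm(
  rows=[
    [[28,156,60],[0,0,-0.14]],
    [[28,156,60],[0,0,-0.14]],
    [[28,156,60],[0,0,-0.14]],
    [[28,156,60],[0,0,-0.14]],
    [[28,156,60],[0,0,-0.14]],
    [[28,156,60],[0,0,-0.14]],
  ],
  grip=85,
)

```text
time: 12.85
tool_pos: [444.2, -121.6, 114.8]
tcp_rot: [-179.9, -0.2, 146.6]
ft_force: [-0.1, -0.1, 0.2]
finger_gap: 85.2
grip_force: 0.0
```

Run:
```python
from h import *
go(([446.5,-122.5,20],146.5))
T=wristT(); p,d=r.snapshot('wrist'); np.save('w4',d);np.save('T4',T); cv2.imwrite('pics/w4.png',p)
```

```text
[-3.  1. 95.] [-0. -0.  0.]
```

View pics/w4.png

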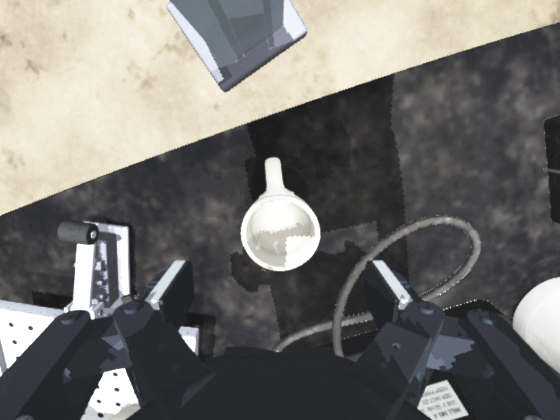

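Run:
```python
from h import *
T=np.load('T4.npy');d=np.load('w4.npy')
print('roller',px('wrist',(72,232),depth=d,T=T),'tray',px('wrist',(8,340),depth=d,T=T))
f=lambda u,v,z:px('wrist',(u,v),T=T,z=z)
c=f(280.5,232.5,56);h=f(273,159,32);print(c,h,np.degrees(np.arctan2(*(h-c)[[1,0]])),r.sense()['tool_pos'])
T=np.load('T3.npy');d=np.load('w3.npy');print('roller before',px('wrist',(400*.7,290*.7),depth=d,T=T))
```

```text
roller [ 360.42488611 -254.20795895   54.2982904 ] tray [ 400.94781216 -404.47750846   40.74503354]
[ 447.42878591 -120.71020582   56.        ] [401.7605409  -97.45001866  32.        ] 153.00891105155966 [ 444.5248315  -122.29544479  115.54892118]
roller before [ 362.85529118 -254.04853447   54.71709797]
```

Emit:
jog_arm(
  rows=[
    [[-1.5,2,30],[0,0,-0.05]],
    [[-1.5,2,60],[0,0,-0.05]],
    [[-1.5,2,80],[0,0,-0.05]],
    [[-1.5,2,95],[0,0,-0.05]],
    [[-1.5,2,95],[0,0,-0.05]],
    [[-1.5,2,95],[0,0,-0.05]],
  ],
)

```text
time: 13.5
tool_pos: [447.6, -122.2, 21.9]
tcp_rot: [-180.0, -0.0, 149.3]
ft_force: [0.2, 0.1, 0.2]
finger_gap: 84.9
grip_force: 0.0
```

Emit:
jog_arm(
  rows=[
    [[0,0,0],[0,0,0]],
    [[0,0,0],[0,0,0]],
    [[0,0,0],[0,0,0]],
    [[0,0,0],[0,0,0]],
    [[0,0,0],[0,0,0]],
    [[0,0,0],[0,0,0]],
  ],
  grip=40,
  force=35,
)

```text
time: 14.1
tool_pos: [448.9, -122.1, 23.1]
tcp_rot: [-180.0, 0.2, 149.4]
ft_force: [-1.8, -1.7, 6.7]
finger_gap: 55.4
grip_force: 36.3
```

Emit:
jog_arm(
  rows=[
    [[0,0,-10],[0,0,0]],
    [[0,0,-30],[0,0,0]],
    [[0,0,-60],[0,0,0]],
    [[0,0,-90],[0,0,0]],
    [[0,0,-100],[0,0,0]],
    [[0,0,-100],[0,0,0]],
  ],
)

```text
time: 14.7
tool_pos: [449.2, -121.7, 123.6]
tcp_rot: [180.0, 0.2, 149.4]
ft_force: [0.3, 0.6, -1.8]
finger_gap: 55.3
grip_force: 37.6
```

Run:
```python
from h import *
s=r.sense();print(s['tool_pos'],s['finger_gap'],s['ft_force'])
go(([454.2,-338.3,115],51.6),([454.2,-338.3,61],51.6))
```

```text
[ 449.2442947  -121.74944044  123.56815716] 55.32783465203809 [ 0.26730962  0.56025166 -1.82519563]
[-115. -184.    9.] [0.   0.   1.71]
[-114. -184.   63.] [0.   0.   1.71]
```

Emit:
jog_arm(
  rows=[
    [[-40,-60,0],[0,0,0.14]],
    [[-70,-110,0],[0,0,0.28]],
    [[-100,-160,0],[0,0,0.42]],
    [[-114,-184,0],[0,0,0.56]],
    [[-114,-184,0],[0,0,0.7]],
    [[-114,-184,0],[0,0,0.84]],
    [[-114,-184,0],[0,0,0.98]],
    [[-114,-184,0],[0,0,1.12]],
    [[-114,-184,0],[0,0,1.26]],
    [[-114,-184,0],[0,0,1.4]],
  ],
)

```text
time: 15.7
tool_pos: [451.0, -336.7, 118.8]
tcp_rot: [-179.8, -0.1, 68.8]
ft_force: [-0.1, 0.9, -0.8]
finger_gap: 55.7
grip_force: 37.8
```

Emit:
jog_arm(
  rows=[
    [[0,0,0],[0,0,0.14]],
    [[0,0,0],[0,0,0.28]],
    [[0,0,0],[0,0,0.31]],
    [[0,0,0],[0,0,0.31]],
    [[0,0,0],[0,0,0.31]],
  ],
)

```text
time: 16.2
tool_pos: [451.7, -337.3, 120.5]
tcp_rot: [-179.9, -0.0, 51.6]
ft_force: [-0.1, 0.1, -1.4]
finger_gap: 55.5
grip_force: 37.8
```

Run:
```python
from h import *
go(([454.2,-338.3,70],51.6))
s=r.sense();print(s['tool_pos'],s['tcp_rot'],s['ft_force'])
p,d=r.snapshot('scene'); cv2.imwrite('pics/s5.png',cv2.resize(p[170:310,210:430],(800,509),interpolation=cv2.INTER_CUBIC))
```

```text
[ 1.  3. 51.] [-0. -0. -0.]
[ 451.71603696 -337.33944347  120.54465524] [-1.79924980e+02 -5.61190573e-03  5.15603437e+01] [-0.07661049  0.07737997 -1.35258522]
```

View pics/s5.png

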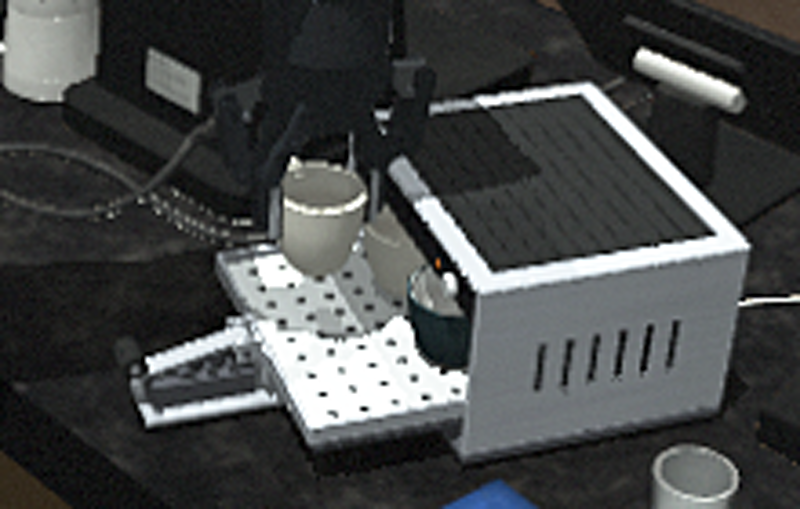

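The cup hangs upright over the empty front of the tray, and the two other cups stand behind it.

Emit:
jog_arm(
  rows=[
    [[0,0,20],[0,0,0]],
    [[0,0,38],[0,0,0]],
    [[0,0,48],[0,0,0]],
    [[0,0,53],[0,0,0]],
    [[0,0,54],[0,0,0]],
    [[0,0,54],[0,0,0]],
  ],
)

```text
time: 16.85
tool_pos: [449.8, -335.6, 65.3]
tcp_rot: [-179.6, -0.0, 51.5]
ft_force: [-6.9, 6.7, -3.2]
finger_gap: 55.7
grip_force: 42.4
```

Emit:
jog_arm(
  rows=[
    [[0,0,0.5],[0,0,0]],
    [[0,0,1],[0,0,0]],
    [[0,0,1.5],[0,0,0]],
    [[0,0,1.5],[0,0,0]],
  ],
)

```text
time: 17.25
tool_pos: [450.0, -335.7, 65.1]
tcp_rot: [-179.6, -0.0, 51.5]
ft_force: [-12.2, 11.4, 6.0]
finger_gap: 55.4
grip_force: 42.2
```

Emit:
jog_arm(
  rows=[
    [[0,0,0.5],[0,0,0]],
    [[0,0,1],[0,0,0]],
    [[0,0,1],[0,0,0]],
  ],
)

```text
time: 17.55
tool_pos: [450.0, -335.8, 64.9]
tcp_rot: [-179.7, -0.0, 51.5]
ft_force: [-15.8, 14.0, 12.9]
finger_gap: 55.4
grip_force: 42.1
```

The sideways force along the warmer's -x, at a height where the cup should hardly touch, suggests that the gripper's knuckle is rubbing on the hood's edge. I'll lift, turn the gripper so that the fingers run mostly across, and shift 3 mm to the front.

Emit:
jog_arm(
  rows=[
    [[0,0,-8],[0,0,0]],
    [[0,-3,-20],[0,0,0]],
    [[0,-3,-25],[0,0,-0.14]],
    [[0,-3,-25],[0,0,-0.28]],
    [[0,-3,-25],[0,0,-0.42]],
    [[0,-3,-25],[0,0,-0.56]],
    [[0,-3,-25],[0,0,-0.7]],
    [[0,-3,-25],[0,0,-0.84]],
    [[0,-3,-25],[0,0,-0.96]],
    [[0,-3,-25],[0,0,-0.96]],
  ],
)

```text
time: 18.55
tool_pos: [450.2, -336.2, 90.9]
tcp_rot: [180.0, 0.1, 106.5]
ft_force: [-0.9, 0.4, -1.9]
finger_gap: 55.4
grip_force: 42.1
```

Emit:
jog_arm(
  rows=[
    [[0,0,10],[0,0,0]],
    [[0,0,18],[0,0,0]],
    [[0,0,21],[0,0,0]],
    [[0,0,21],[0,0,0]],
    [[0,0,21],[0,0,0]],
  ],
)

```text
time: 19.05
tool_pos: [449.7, -335.7, 68.8]
tcp_rot: [-180.0, -0.0, 106.4]
ft_force: [0.0, -0.5, -1.6]
finger_gap: 55.8
grip_force: 42.1
```

Run:
```python
from h import *
s=r.sense();u=np.array([.75,-.661]);v=np.array([.661,.75]);q=s['tool_pos'][:2]-[487.2,-367.4]
print('tray xy',q@u,q@v)
p,d=r.snapshot('scene'); cv2.imwrite('pics/s6.png',cv2.resize(p[170:310,210:430],(800,509),interpolation=cv2.INTER_CUBIC))
```

```text
tray xy -49.09718524637696 -1.0514386992266616
```

View pics/s6.png

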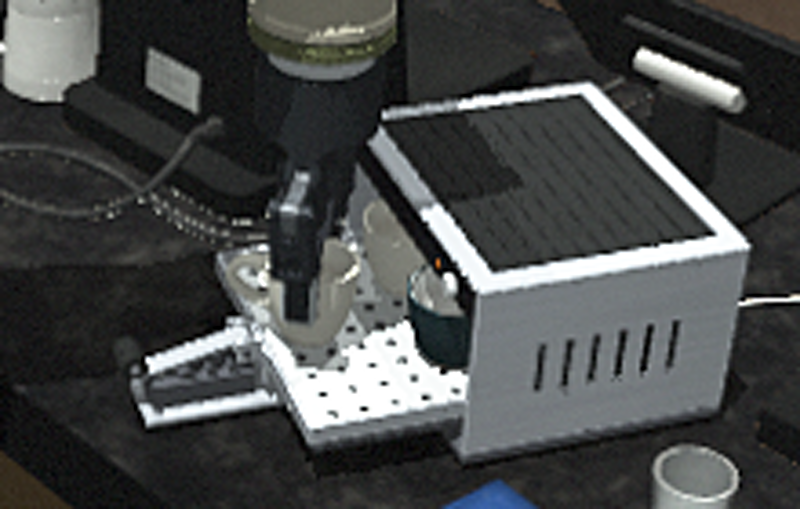

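The gripper is clear of the hood and the cup is just above the tray's floor with its handle front-left. I'll lower it by feel.

Emit:
jog_arm(
  rows=[
    [[0,0,1],[0,0,0]],
    [[0,0,2],[0,0,0]],
    [[0,0,3],[0,0,0]],
    [[0,0,4],[0,0,0]],
    [[0,0,4],[0,0,0]],
  ],
)

```text
time: 19.6
tool_pos: [449.7, -335.7, 64.8]
tcp_rot: [-180.0, -0.0, 106.4]
ft_force: [-0.2, -0.3, -1.1]
finger_gap: 55.6
grip_force: 42.1
```

Emit:
jog_arm(
  rows=[
    [[0,0,0.5],[0,0,0]],
    [[0,0,1],[0,0,0]],
    [[0,0,1],[0,0,0]],
  ],
)

```text
time: 19.9
tool_pos: [449.7, -335.8, 63.9]
tcp_rot: [-180.0, -0.0, 106.4]
ft_force: [0.8, 0.7, -1.3]
finger_gap: 55.8
grip_force: 42.1
```

Emit:
jog_arm(
  rows=[
    [[0,0,0.5],[0,0,0]],
    [[0,0,1],[0,0,0]],
    [[0,0,1],[0,0,0]],
  ],
)

```text
time: 20.2
tool_pos: [449.9, -336.0, 63.3]
tcp_rot: [180.0, 0.0, 106.4]
ft_force: [-0.1, 0.2, 0.2]
finger_gap: 55.5
grip_force: 42.3
```

Emit:
jog_arm(
  rows=[
    [[0,0,0.5],[0,0,0]],
    [[0,0,0.5],[0,0,0]],
  ],
)

```text
time: 20.4
tool_pos: [450.0, -336.2, 63.2]
tcp_rot: [180.0, 0.1, 106.4]
ft_force: [-2.2, 1.6, 5.1]
finger_gap: 55.2
grip_force: 42.6
```

Emit:
jog_arm(
  rows=[
    [[0,0,0],[0,0,0]],
    [[0,0,0],[0,0,0]],
    [[0,0,0],[0,0,0]],
    [[0,0,0],[0,0,0]],
  ],
  grip=72,
)

```text
time: 20.8
tool_pos: [449.7, -335.7, 62.3]
tcp_rot: [-180.0, -0.0, 106.4]
ft_force: [0.2, 0.1, -0.7]
finger_gap: 71.7
grip_force: 0.0
```

Emit:
jog_arm(
  rows=[
    [[0,0,-10],[0,0,0]],
    [[0,0,-30],[0,0,0]],
    [[0,0,-60],[0,0,0]],
    [[0,0,-100],[0,0,0]],
    [[0,0,-100],[0,0,0]],
    [[0,0,-100],[0,0,0]],
  ],
)

```text
time: 21.4
tool_pos: [450.7, -336.7, 164.8]
tcp_rot: [179.9, 0.2, 106.4]
ft_force: [-0.6, -0.1, -0.3]
finger_gap: 71.8
grip_force: 0.0
```

Run:
```python
from h import *
print(r.sense()['tool_pos'])
go(([362.9,-257.5,170],138.5),([362.9,-257.5,38],138.5))
p,d=r.snapshot('scene'); cv2.imwrite('pics/s7.png',cv2.resize(p[170:310,210:430],(800,509),interpolation=cv2.INTER_CUBIC))
```

```text
[ 450.74457303 -336.67871812  164.84544576]
[101. -62.  -6.] [ 0.    0.   -0.56]
[101. -62. 126.] [ 0.    0.   -0.56]
```

View pics/s7.png

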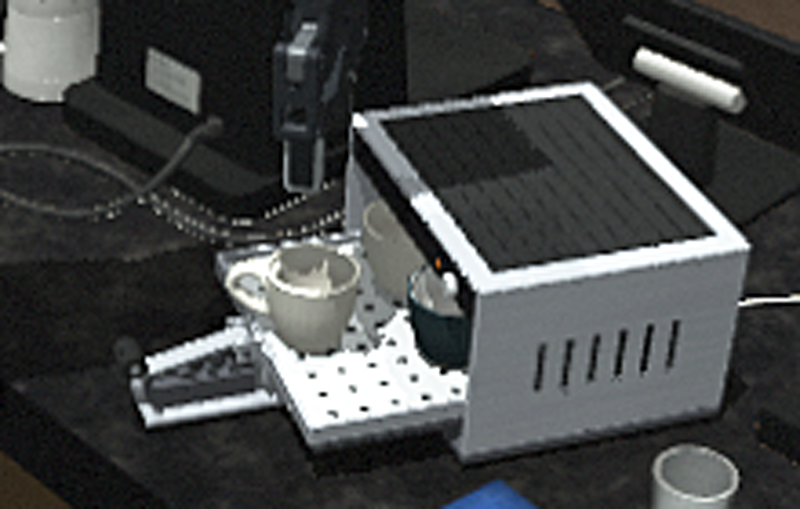

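The cup stands upright on the tray's front and the tray is still held out. Next is the lever.

Emit:
jog_arm(
  rows=[
    [[101,-62,0],[0,0,-0.14]],
    [[101,-62,0],[0,0,-0.28]],
    [[101,-62,0],[0,0,-0.42]],
    [[101,-62,0],[0,0,-0.56]],
    [[101,-62,0],[0,0,-0.56]],
    [[101,-62,0],[0,0,-0.56]],
  ],
  grip=50,
)

```text
time: 22.05
tool_pos: [361.5, -256.2, 161.7]
tcp_rot: [-180.0, -0.1, 138.2]
ft_force: [-0.4, -0.2, 0.2]
finger_gap: 50.1
grip_force: 0.0
```

```bash
python3 -c "
from h import *
print(r.sense()['tool_pos']);go(([362.9,-257.3,38],138.5))"
```

```text
[ 361.49890716 -256.18684505  161.74672734]
[ -2.   0. 124.] [-0. -0. -0.]
```

Emit:
jog_arm(
  rows=[
    [[-1.5,0,40],[0,0,0]],
    [[-1.5,0,80],[0,0,0]],
    [[-1.5,0,110],[0,0,0]],
    [[-1.5,0,123],[0,0,0]],
    [[-1.5,0,123],[0,0,0]],
    [[-1.5,0,123],[0,0,0]],
  ],
)

```text
time: 22.65
tool_pos: [363.6, -258.0, 40.5]
tcp_rot: [180.0, 0.0, 138.4]
ft_force: [0.2, -0.3, 0.6]
finger_gap: 49.9
grip_force: 0.0
```

Emit:
jog_arm(
  rows=[
    [[0,0,0],[0,0,0]],
    [[0,0,0],[0,0,0]],
    [[0,0,0],[0,0,0]],
    [[0,0,0],[0,0,0]],
    [[0,0,0],[0,0,0]],
  ],
  grip=15,
  force=60,
)

```text
time: 23.15
tool_pos: [364.0, -258.6, 41.3]
tcp_rot: [-180.0, 0.2, 138.5]
ft_force: [-1.0, 0.2, 7.0]
finger_gap: 22.3
grip_force: 58.9
```

Emit:
jog_arm(
  rows=[
    [[1.5,0,0],[0,0,0]],
    [[3,0,-1],[0,0,0]],
    [[3,0,-2],[0,0,0]],
    [[3,0,-4],[0,0,0]],
    [[3,0,-6],[0,0,0]],
    [[3,0,-6],[0,0,0]],
  ],
)

```text
time: 23.75
tool_pos: [363.1, -258.2, 48.0]
tcp_rot: [-180.0, 0.5, 138.5]
ft_force: [4.4, -8.6, 0.3]
finger_gap: 22.3
grip_force: 58.8
```

Emit:
jog_arm(
  rows=[
    [[0,0,-4],[0,0,0]],
    [[-1,0,-8],[0,0,0]],
    [[-2,0,-12],[0,0,0]],
    [[-3.5,0,-16],[0,0,0]],
    [[-5,0,-20],[0,0,0]],
    [[-7,0,-24],[0,0,0]],
    [[-9,0,-28],[0,0,0]],
    [[-12,0,-32],[0,0,0]],
    [[-14,0,-35],[0,0,0]],
    [[-14,0,-35],[0,0,0]],
  ],
)

```text
time: 24.75
tool_pos: [373.0, -266.8, 82.3]
tcp_rot: [-180.0, 0.4, 138.5]
ft_force: [5.2, -6.5, -5.5]
finger_gap: 21.9
grip_force: 59.0
```

Emit:
jog_arm(
  rows=[
    [[-5,0,0],[0,0,0]],
    [[-10,0,0],[0,0,0]],
    [[-16,0,0],[0,0,0]],
    [[-22,0,0],[0,0,0]],
    [[-28,0,0],[0,0,0]],
    [[-34,0,0],[0,0,0]],
    [[-40,0,0],[0,0,0]],
    [[-46,0,0],[0,0,0]],
    [[-51,0,0],[0,0,0]],
    [[-54,0,0],[0,0,0]],
  ],
)

```text
time: 25.75
tool_pos: [412.1, -300.8, 80.5]
tcp_rot: [180.0, 0.0, 138.5]
ft_force: [3.6, -3.5, -2.4]
finger_gap: 22.1
grip_force: 59.3
```

Emit:
jog_arm(
  rows=[
    [[-4,0,0],[0,0,0]],
    [[-10,0,-1],[0,0,0]],
    [[-16,0,-2],[0,0,0]],
    [[-22,0,-3],[0,0,0]],
    [[-28,0,-3],[0,0,0]],
    [[-34,0,-3],[0,0,0]],
    [[-40,0,-3],[0,0,0]],
    [[-45,0,-3],[0,0,0]],
    [[-49,0,-3],[0,0,0]],
    [[-51,0,-3],[0,0,0]],
  ],
)

```text
time: 26.75
tool_pos: [450.5, -334.4, 83.4]
tcp_rot: [180.0, 0.0, 138.5]
ft_force: [5.5, 2.2, -1.2]
finger_gap: 22.3
grip_force: 59.5
```

Emit:
jog_arm(
  rows=[
    [[-1,0,0],[0,0,0]],
    [[-2,0,0],[0,0,0]],
    [[-2,0,0],[0,0,0]],
  ],
)

```text
time: 27.05
tool_pos: [451.9, -335.6, 83.4]
tcp_rot: [180.0, 0.0, 138.5]
ft_force: [6.7, 1.3, -1.6]
finger_gap: 22.1
grip_force: 59.4
```

Home to within about 1 mm; I'll release, let the spring finish, and lift away.

Emit:
jog_arm(
  rows=[
    [[-0.5,0,0],[0,0,0]],
    [[-0.5,0,0],[0,0,0]],
    [[-0.5,0,0],[0,0,0]],
    [[-0.5,0,0],[0,0,0]],
  ],
  grip=55,
)

```text
time: 27.45
tool_pos: [451.3, -336.0, 83.3]
tcp_rot: [-180.0, -0.0, 138.5]
ft_force: [0.2, 0.4, -0.4]
finger_gap: 55.1
grip_force: 0.0
```

Emit:
jog_arm(
  rows=[
    [[0,0,-15],[0,0,0]],
    [[0,0,-40],[0,0,0]],
    [[20,0,-80],[0,0,0]],
    [[60,0,-120],[0,0,0]],
    [[60,0,-120],[0,0,0]],
    [[60,0,-120],[0,0,0]],
    [[60,0,-120],[0,0,0]],
  ],
)

```text
time: 28.15
tool_pos: [406.7, -296.3, 203.3]
tcp_rot: [-180.0, 0.0, 138.5]
ft_force: [0.0, -0.6, 0.7]
finger_gap: 55.0
grip_force: 0.0
```

Run:
```python
from h import *
T=wristT(); p,d=r.snapshot('wrist')
q,e=r.snapshot('scene')
a=cv2.resize(p,(480,360)); b=cv2.resize(q[170:310,210:400],(480,354)); b=cv2.copyMakeBorder(b,0,6,0,0,0)
cv2.imwrite('pics/end.png',cv2.resize(np.hstack([a,b]),(800,300)))
m=(d>0); vs,us=np.where((p.max(2)<75)&m)
pts=[(u,v) for u,v in zip(us,vs)]
W=np.array([px('wrist',(u,v),d=d[v,u],T=T) for u,v in pts[::3]])
k=(np.hypot(W[:,0]-453,W[:,1]+335)<40)&(W[:,2]>60)&(W[:,2]<115); print(k.sum(),W[k].mean(0) if k.any() else 0,W[k][:,2].max() if k.any() else 0)
```

```text
Traceback (most recent call last):
  File "h.py", line 5, in px
    c=r.camera_params(name); K=np.array([[c['fx'],0,c['cx']],[0,c['fy'],c['cy']],[0,0,1]])
ValueError: time passes only in moves, steps and waits
```

View pics/end.png

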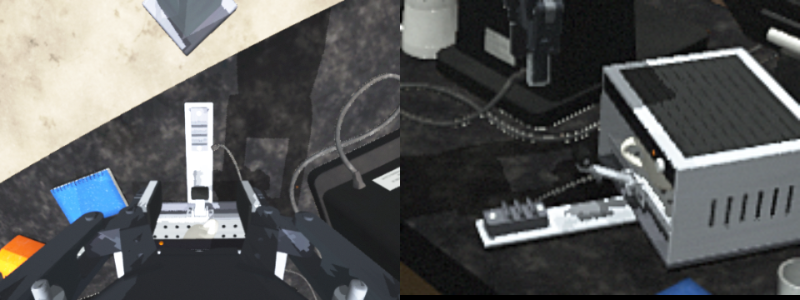

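The end picture shows the tray shut with the lever up and the cup inside, its handle in the opening. I'll check the grip's position numerically, then hand in.

Run:
```python
from h import *
T=wristT(); p,d=r.snapshot('wrist')
for v in(262,266,270): print(px('wrist',(280,v),depth=d,T=T).round(1), p[v,280])
```

```text
[ 450.2 -331.5   80. ] [123 116 111]
[ 447.7 -329.4   95.2] [43 42 43]
[ 449.5 -331.    98.7] [49 51 49]
```

```bash
python3 -c "
from bench import r
print(r.hand_in())"
```

```text
the job is handed in; nothing more can be done
None
```

The job is handed in, verdict not shown: in the last picture the cup is inside, the tray shut and the lever up (grip within 2 mm of its starting place); the gripper touched something, probably the hood's edge, with about 25 N before I re-placed the cup, and I viewed 11 pictures, one over the limit.

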